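Drop the prop of a pen showcase, catch the glass lid on a finger and lower it shut

TASK

The glass lid of the wooden pen showcase stands ajar on its brass prop leg: close the case. With a finger held just under the lid, push the prop leg back until it gives way, catch the falling lid on the outside of that finger before it is half-way down and let it come to rest there, then lower it on the finger until it is fully shut, without letting it drop or slam, and take the hand away. Do not grip or raise the lid or push it from above on the way, and leave the other things on the desk where they are.

Things in the scene. Friction and masses are not known exactly. Their poses are not given: they have to be found in the camera images.
- case: Wooden pen showcase, fixed to the desk, 185 mm deep (x) by 300 mm wide (y), rim 60 mm above the desk, walls 8 mm, pens inside up to 48 mm high. Origin: centre of its underside, on the desk. Its x axis points from the front, where the lid opens, to the hinged back (roughly away from the robot), y to its left, z up. The lid's hinge line runs along y at x = +94.5 mm, z = 60 mm.
- lid (a joint): Lid angle, rad: 0 shut on the rim, growing as the front edge rises; about 0.40 on the prop. A wooden frame with a glass pane, about 0.5 kg, 16 mm thick with the bead on its top, 308 mm wide; its flat underside reaches 198 mm from the hinge line to the front edge, which overhangs the front wall by 11 mm when shut. The hinge is free: unsupported, the lid falls fast.
- lid_lip (a point): Middle of the lid's front lower edge (front end of its underside), moving with the lid. Its x axis runs along the underside towards the hinge, y along the edge. The upper 5 mm of the lid's frame are a glazing bead, set back 2 mm from the front edge: fingers pressing on it grip the lid or push it from above.
- prop (a joint): Angle of the brass prop leg, rad: 0 standing against its stop under the lid's right end, growing as it is pushed back towards the hinge; 1.2 folded down level just inside the right wall. It gives way under the lid once past about 0.1 to 0.2 rad; 1 to 2 N near its upper end are enough. It cannot fold forward. Once it has given way it folds down on under the falling lid.
- prop_end (a point): Upper end of the prop leg (middle of the bar; a free 10 mm roller there reaches right, under the side rail). A bar 14 mm wide, 7 mm thick, 76 mm from pivot to this point; pivot at x = -88.5, y = -120, z = 50 mm in the case's frame, in a notch of the front wall. Standing, this point is 26 mm behind and 71 mm above the pivot, 30 mm from the lid's front edge; a finger reaches it from under that edge.
- stapler: Desk stapler, 150 x 34 x 48 mm, to the left of the case; leave it. Origin under its centre.
- ink_bottle: Squat ink bottle, 48 mm across, 58 mm high, 60 to 90 mm to the right of the case; leave it. Origin under its centre.
- canister: Small metal canister, 52 mm across, 64 mm high, to the right of the case; leave it. Origin under its centre.
- marker: Highlighter, 116 mm long, 18 mm high, lying in front of the left half of the case; leave it. Origin under its middle.
- eraser: Eraser, 42 x 22 x 12 mm, lying in front of the middle of the case; leave it. Origin under its centre.
- tape_dispenser: Tape dispenser, 150 x 60 x 90 mm, at the left of the desk; leave it. Origin under its centre.
- metronome: Wooden pyramid metronome, 110 mm square at its foot, 215 mm high, at the right of the desk; leave it. Origin under its centre.

How it is judged:
By the outcome, as a careful person would: the job done as asked, in the order asked, and still so for the second after the job is handed in, with the robot touching nothing.
It also fails if it takes over 48 s, if anything falls off the work surface, if the arm or the gripper's body presses on something with over 40 N, if the wrist force passes 120 N, or if a joint passes its speed limit or range.

ROBOT

A 6-joint arm with a two-finger parallel gripper is mounted at the origin on the work surface. World frame = base frame: x ahead of the robot, y to its left, z up, the work surface at z = 0. Lengths are in m, angles in degrees, forces in N, time in s.
With the tool pointing down it reaches from about 0.375 to 0.9 m from the base axis. Payload 3.1 kg.
Tool frame: the origin (TCP) lies at the very end of the fingers, on their centre line; the grasp point (between the pads) lies 19 mm behind it; z points along the fingers, y is the line along which they close (so a half turn about z gives the same grasp; the last joint's range is limited). The gripper opens to 87 mm and grips with 3 to 60 N. Pads are 19 mm wide; open, the fingers measure 117 mm over their backs; the gripper's body (75 mm by 190 mm) begins 51 mm behind the grasp point.
Start: joints at [-83.165, 30.224, 82.088, -0, 67.689, -10.227], TCP at [0.183, -0.597, 0.223] pointing down, gripper open.
Joint ranges: [-176.69, 176.69], [-43.24, 126.21], [12.49, 139.97], [-82, 262], [0, 151.66], [-163.58, 163.58]. Speed limits (degrees/s): [159.86, 159.86, 180, 180, 180, 180].

INTERFACE

Orientations are given as a 3x3 rotation matrix whose columns are the frame's x, y, z axes.
In Python, from rig import bot, imaging gives the robot as it stands.
- The arm moves only by the tool drive_tool, never from a script. Its argument "deltas" is text: rows parted by semicolons, each of 5 numbers parted by spaces: the finger opening in mm, from 0 to 87, then the shift along the world's x, y, z in mm, then the turn about the world's z in rad. In form: jaw dx dy dz twist; .... A call has 1 to 12 rows; each row is the pose to reach, as a shift and turn from the pose commanded when the call began; what a row does not reach only later rows make up. A row lasts 1/10 s, in which the tool goes at most 50 mm and 8.59 degrees, less where a joint would pass 70% of its speed; a pose out of reach is approached as far as the arm can. A call with a gripper value outside its range is refused whole. The fingers move at their own pace and stop on an object; the grip force is fixed at half the most. Time passes only in rows, so rows that repeat a pose let the fingers close. It gives the time, the measured TCP pose, the force, the opening and the grip force at its end, in the units of the state.
- bot.read_state(): the state, without advancing time (a new reading comes with each control period).
- imaging.capture(name): name is "side" or "top"; returns the picture (480x640x3 uint8, red, green, blue); there is no depth.
- imaging.camera_model(name): a dict with "fx", "fy", "cx", "cy" (pixels), "T" (4x4, takes a point from camera to world coordinates). Camera axes: x right, y down, z forward; pixel columns grow to the right and rows downward; lengths in m; the calibration is good to about 2 mm. A picture is of the moment at which its call begins. camera_model takes no time and is no camera call.
- bot.hand_in(): hands the job in; it is judged then, once.
The state is a dict: "time_s": time; "joint_positions": joint angles; "qvel": joint speeds; "tau": joint torques, N m; "position": TCP position; "tcp_rot": TCP orientation; "force": force on the tool from outside, world axes, zero at the start; "moment": the same for the moment, N m; "opening": opening from 0.0 (shut) to 1.0 (fully open); "grasp_force": force on a finger pad.
Only numpy, scipy, OpenCV 4.12 (cv2) and the standard library are available. Lean on these libraries where they do the work, as an engineer would, in place of code of your own. Each camera call takes 0.05 s, during which the arm holds its last target. There are 200 camera calls.

## Working session

There is one attempt and no reset: what is moved stays moved. The work goes in short steps, Python scripts to look and compute and a tool call to move; the robot and the scene stay as the last step left them, time stands still between calls to the robot, and variables do not carry over. Pictures are saved under pics/ and viewed, at most 10 in all, crops included, and the job is handed in when it is done.

Besides the shell and the picture viewer there is one more tool, called after "Request:" as name(argument=value, ...) on one line, values as JSON. drive_tool: Moves the arm, as the interface text tells. Its arguments: {"type":"object","properties":{"deltas":{"type":"string"}},"required":["deltas"]}

```bash
mkdir -p pics; ls; python3 - <<'E'
from rig import bot, imaging
import cv2
for n in("side","top"):
    cv2.imwrite(f"pics/{n}0.png",imaging.capture(n)[:,:,::-1]); m=imaging.camera_model(n); print(n,m)
s=bot.read_state();print(s["time_s"],s["position"],s["tcp_rot"],s["force"])
E
```

```text
pics
side {'fx': 482.80346016217715, 'fy': 482.80346016217715, 'cx': 321.9239870138403, 'cy': 232.91844229983454, 'T': array([[-0.68777538, -0.5356255 ,  0.48996974,  0.02300525],
       [-0.72590173,  0.50222696, -0.46993059,  0.54933353],
       [ 0.00563079, -0.67887657, -0.73423082,  0.99908578],
       [ 0.        ,  0.        ,  0.        ,  1.        ]])}
top {'fx': 537.5773027443826, 'fy': 537.5773027443826, 'cx': 319.07006510720197, 'cy': 240.9154309844176, 'T': array([[-0.00764656, -0.99777113,  0.06628952,  0.5061268 ],
       [-0.99991449,  0.00833261,  0.010079  , -0.0076576 ],
       [-0.0106089 , -0.06620678, -0.99774952,  1.41700729],
       [ 0.        ,  0.        ,  0.        ,  1.        ]])}
0.1 [ 0.18333428 -0.59682003  0.22167851] [[ 9.55986473e-01  2.93410655e-01 -2.26921061e-04]
 [ 2.93410536e-01 -9.55984594e-01  1.92713564e-03]
 [ 3.48509092e-04 -1.90889663e-03 -9.99998117e-01]] [-0.02743406  0.47453242 -0.13917128]
```

View pics/side0.png

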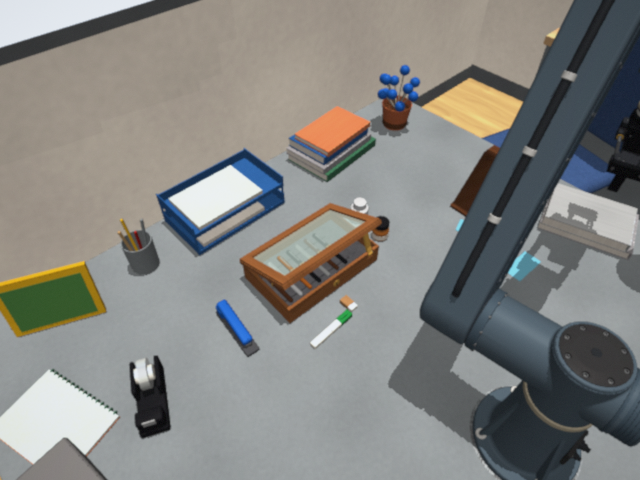

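View pics/top0.png

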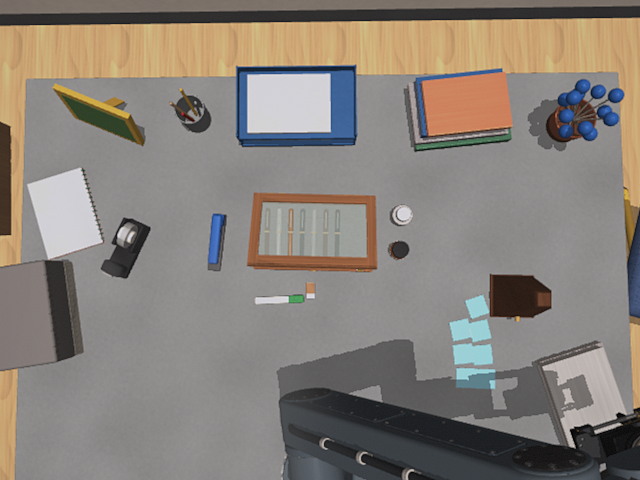

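The side view shows the case with its lid ajar at about (310,260) and the prop at about (368,240). The top view shows the case spanning about (248..377, 193..271). I'll zoom in on both to get the corners.

```bash
python3 - <<'E'
import cv2
a=cv2.imread("pics/top0.png")[185:280,240:420]; cv2.imwrite("pics/topc.png",cv2.resize(a,None,fx=4.4,fy=4.4,interpolation=cv2.INTER_CUBIC))
a=cv2.imread("pics/side0.png")[195:325,235:400]; cv2.imwrite("pics/sidec.png",cv2.resize(a,None,fx=4.5,fy=4.5,interpolation=cv2.INTER_CUBIC))
E
```

```text
(no output)
```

View pics/topc.png

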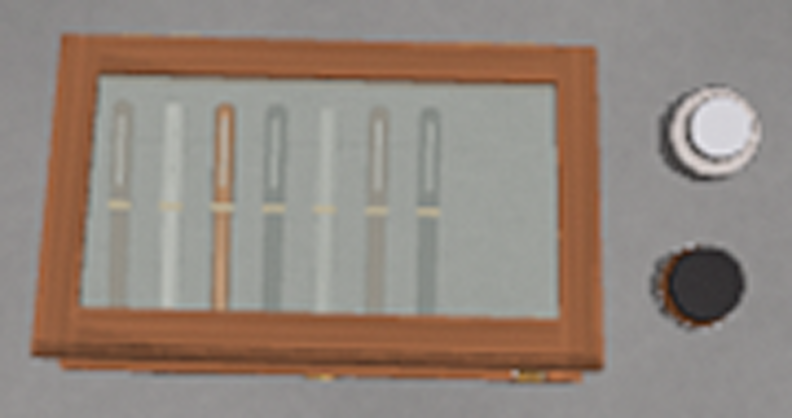

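View pics/sidec.png

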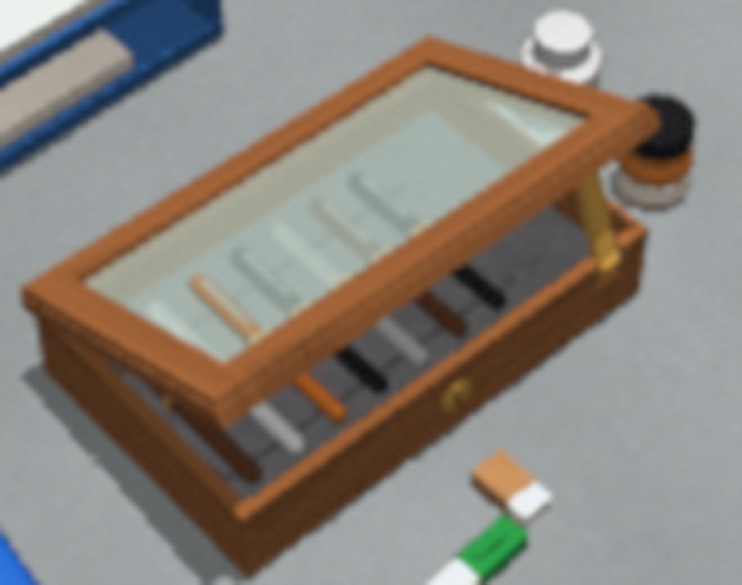

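Request:
drive_tool(deltas="87 0 0 50 0; 87 0 0 100 0; 87 0 0 150 0; 87 0 0 200 0; 87 0 0 250 0; 87 0 0 300 0; 87 0 0 350 0; 87 0 0 400 0; 87 0 0 450 0; 87 0 0 500 0; 87 0 0 550 0; 87 0 0 600 0")

```text
time_s: 1.3
position: [0.1722, -0.5613, 0.7481]
tcp_rot: [[0.956, 0.293, 0.006], [0.293, -0.956, -0.019], [0.0, 0.02, -1.0]]
force: [-0.2, 0.7, 0.7]
opening: 0.999
grasp_force: 0.0
```

The crops show the prop leg at side-crop (595,225) and the front wall's right end at about (640,235). The front lid edge runs from (220,405) to (645,130). The tool tilts a little at the reach limit, so I'll check the joints there.

Request:
drive_tool(deltas="87 0 0 50 0; 87 0 0 100 0; 87 0 0 150 0; 87 0 0 200 0; 87 0 0 200 0")

```text
time_s: 1.8
position: [0.153, -0.4982, 0.7984]
tcp_rot: [[0.956, 0.293, 0.013], [0.293, -0.955, -0.044], [-0.0, 0.046, -0.999]]
force: [1.1, -0.2, 0.2]
opening: 1.0
grasp_force: 0.0
```

```bash
cat > h.py <<'E'
import numpy as np
from rig import bot, imaging
M={n:imaging.camera_model(n) for n in("side","top")}
def ray(n,u,v):
    m=M[n];d=m["T"][:3,:3]@np.array([(u-m["cx"])/m["fx"],(v-m["cy"])/m["fy"],1]);return m["T"][:3,3],d
def plane(n,u,v,z):
    o,d=ray(n,u,v);return o+d*(z-o[2])/d[2]
def tri(p,q):
    o1,d1=ray("top",*p);o2,d2=ray("side",*q)
    s=np.linalg.lstsq(np.c_[d1,-d2],o2-o1,rcond=None)[0]
    a,b=o1+s[0]*d1,o2+s[1]*d2;return (a+b)/2,np.linalg.norm(a-b)
E
python3 - <<'E'
from h import *
np.set_printoptions(precision=4,suppress=True)
s=bot.read_state();print(s["time_s"],s["joint_positions"],s["position"],s["tcp_rot"])
T=lambda x,y:(240+(x+.5)/4.4-.5,185+(y+.5)/4.4-.5)
S=lambda x,y:(235+(x+.5)/4.5-.5,195+(y+.5)/4.5-.5)
# lid top corners: (back-left, back-right, front-left, front-right)
for n,p,q in [("BL",(62,35),(25,290)),("BR",(597,47),(428,38)),("FL",(33,355),(220,408)),("FR",(603,368),(655,112))]:
    print(n,tri(T(*p),S(*q)))
print("case front-left top rim",plane("side",*S(240,515),.06),"front right",plane("side",*S(643,235),.06))
print("case FL bottom", plane("side",*S(247,575),0),"FR bottom",plane("side",*S(637,290),0))
print("top: case front bottom/rim",plane("top",*T(62,368),.06),plane("top",*T(580,381),.06))
print("prop top: brass notch",plane("side",*S(610,262),.055), plane("top",*T(530,376),.05))
E
```

```text
1.8 [-85.5608  19.1097  12.4986   0.9911 145.8299 -11.7891] [ 0.153  -0.4982  0.7984] [[ 0.956   0.2931  0.0131]
 [ 0.2934 -0.955  -0.0437]
 [-0.0003  0.0457 -0.999 ]]
BL (array([0.717 , 0.1678, 0.0742]), np.float64(0.005333425350513733))
BR (array([ 0.709 , -0.1369,  0.0722]), np.float64(0.0010693606956412411))
FL (array([0.5337, 0.1747, 0.1516]), np.float64(0.0011317489297904587))
FR (array([ 0.5247, -0.1299,  0.1495]), np.float64(0.0002763876426983995))
case front-left top rim [0.5294 0.1704 0.06  ] front right [ 0.516  -0.1228  0.06  ]
case FL bottom [0.5303 0.1683 0.    ] FR bottom [ 0.5206 -0.1306  0.    ]
top: case front bottom/rim [0.5285 0.1716 0.06  ] [ 0.5188 -0.1252  0.06  ]
prop top: brass notch [ 0.5178 -0.0974  0.055 ] [ 0.5219 -0.0973  0.05  ]
```

Request:
drive_tool(deltas="87 0 0 -50 0; 87 0 0 -100 0; 87 0 0 -150 0; 87 0 0 -200 0; 87 0 0 -250 0; 87 0 0 -300 0")

```text
time_s: 2.4
position: [0.1531, -0.4986, 0.5072]
tcp_rot: [[0.956, 0.293, 0.013], [0.293, -0.955, -0.042], [0.0, 0.044, -0.999]]
force: [-0.5, -0.9, 0.3]
opening: 1.002
grasp_force: 0.0
```

The commanded pose keeps any tilt it picked up at the reach limit. So I'll stretch the arm outwards over free space to lean the finger outward, because a vertical finger can't get under the lid.

Request:
drive_tool(deltas="0 45 15 0 0.1; 0 90 30 0 0.2; 0 135 45 0 0.3; 0 180 60 0 0.4; 0 225 75 0 0.4887; 0 265 80 0 0.4887; 0 300 45 0 0.4887; 0 335 10 0 0.4887; 0 370 -25 0 0.4887; 0 405 -60 0 0.4887; 0 440 -95 0 0.4887; 0 475 -130 0 0.4887")

```text
time_s: 3.6
position: [0.5974, -0.5982, 0.4715]
tcp_rot: [[0.706, 0.707, 0.037], [0.708, -0.706, -0.032], [0.003, 0.049, -0.999]]
force: [0.7, -1.2, -1.7]
opening: 0.029
grasp_force: 0.0
```

Request:
drive_tool(deltas="0 35 -35 0 0; 0 70 -70 0 0; 0 105 -105 0 0; 0 140 -140 0 0; 0 175 -175 0 0; 0 210 -210 0 0")

```text
time_s: 4.2
position: [0.6352, -0.6359, 0.4144]
tcp_rot: [[0.706, 0.704, 0.078], [0.708, -0.702, -0.078], [-0.0, 0.111, -0.994]]
force: [0.8, 0.9, -0.5]
opening: 0.008
grasp_force: 0.0
```

```bash
python3 -c "
from h import *
s=bot.read_state();print(s['joint_positions'],s['position'],s['tcp_rot'])"
```

```text
[-52.40162282  50.92122633  12.51926048   0.85825215 110.26306266
  -7.12700524] [ 0.63516169 -0.63585687  0.4143583 ] [[ 7.06292918e-01  7.03607447e-01  7.80184280e-02]
 [ 7.07919638e-01 -7.01941180e-01 -7.82838815e-02]
 [-3.16774630e-04  1.10522128e-01 -9.93873613e-01]]
```

Request:
drive_tool(deltas="0 350 -350 200 0; 0 350 -350 200 0; 0 350 -350 200 0; 0 350 -350 200 0; 0 350 -350 200 0; 0 350 -350 200 0")

```text
time_s: 4.8
position: [0.6484, -0.649, 0.4009]
tcp_rot: [[0.706, 0.7, 0.104], [0.708, -0.699, -0.104], [-0.0, 0.147, -0.989]]
force: [-0.2, -0.4, -0.4]
opening: 0.005
grasp_force: 0.0
```

Request:
drive_tool(deltas="0 350 -350 -50 0; 0 350 -350 -50 0; 0 350 -350 -50 0; 0 350 -350 -50 0; 0 350 -350 -50 0; 0 350 -350 -50 0")

```text
time_s: 5.4
position: [0.6874, -0.6878, 0.2987]
tcp_rot: [[0.706, 0.696, 0.13], [0.708, -0.694, -0.13], [-0.0, 0.184, -0.983]]
force: [-1.1, 0.0, -0.7]
opening: 0.004
grasp_force: 0.0
```

Request:
drive_tool(deltas="0 35 -35 10 0")

```text
time_s: 5.5
position: [0.6953, -0.6957, 0.2945]
tcp_rot: [[0.706, 0.691, 0.152], [0.708, -0.69, -0.151], [0.0, 0.214, -0.977]]
force: [0.8, -0.8, 0.2]
opening: 0.007
grasp_force: 0.0
```

Request:
drive_tool(deltas="0 35 -35 10 0")

```text
time_s: 5.6
position: [0.7038, -0.7042, 0.2934]
tcp_rot: [[0.706, 0.686, 0.176], [0.708, -0.684, -0.176], [-0.0, 0.248, -0.969]]
force: [0.2, 0.1, 0.5]
opening: 0.004
grasp_force: 0.0
```

Request:
drive_tool(deltas="0 150 -150 50 0; 0 150 -150 50 0")

```text
time_s: 5.8
position: [0.7135, -0.7139, 0.2901]
tcp_rot: [[0.706, 0.678, 0.202], [0.708, -0.677, -0.202], [-0.0, 0.286, -0.958]]
force: [0.2, 0.6, -0.3]
opening: 0.007
grasp_force: 0.0
```

Request:
drive_tool(deltas="0 35 -35 30 0; 0 70 -70 60 0")

```text
time_s: 6.0
position: [0.7174, -0.7179, 0.3113]
tcp_rot: [[0.706, 0.67, 0.229], [0.708, -0.668, -0.229], [-0.001, 0.324, -0.946]]
force: [-0.3, -0.3, 0.9]
opening: 0.007
grasp_force: 0.0
```

Single-row calls work well, at about 2° of lean each. I'll carry on to about 35°.

Request:
drive_tool(deltas="0 35 -35 12 0")

```text
time_s: 6.1
position: [0.7251, -0.7254, 0.3133]
tcp_rot: [[0.706, 0.661, 0.252], [0.708, -0.66, -0.253], [-0.001, 0.357, -0.934]]
force: [0.4, -0.2, 0.5]
opening: 0.005
grasp_force: 0.0
```

Request:
drive_tool(deltas="0 35 -35 12 0")

```text
time_s: 6.2
position: [0.7329, -0.7332, 0.3109]
tcp_rot: [[0.706, 0.653, 0.273], [0.708, -0.651, -0.274], [-0.001, 0.387, -0.922]]
force: [-0.9, -0.5, -0.7]
opening: 0.007
grasp_force: 0.0
```

Request:
drive_tool(deltas="0 35 -35 12 0")

```text
time_s: 6.3
position: [0.7404, -0.7408, 0.3093]
tcp_rot: [[0.706, 0.644, 0.293], [0.708, -0.642, -0.294], [-0.001, 0.415, -0.91]]
force: [0.0, -0.5, -0.1]
opening: 0.006
grasp_force: 0.0
```

Request:
drive_tool(deltas="0 35 -35 12 0")

```text
time_s: 6.4
position: [0.7478, -0.7482, 0.3083]
tcp_rot: [[0.706, 0.634, 0.314], [0.708, -0.633, -0.314], [-0.001, 0.444, -0.896]]
force: [0.9, 0.9, -1.0]
opening: 0.006
grasp_force: 0.0
```

Request:
drive_tool(deltas="0 35 -35 12 0")

```text
time_s: 6.5
position: [0.7552, -0.7555, 0.3077]
tcp_rot: [[0.706, 0.624, 0.334], [0.708, -0.622, -0.334], [-0.001, 0.473, -0.881]]
force: [0.0, -0.7, -0.1]
opening: 0.004
grasp_force: 0.0
```

Request:
drive_tool(deltas="0 35 -35 12 0")

```text
time_s: 6.6
position: [0.7624, -0.7627, 0.3074]
tcp_rot: [[0.706, 0.613, 0.354], [0.708, -0.611, -0.354], [-0.001, 0.5, -0.866]]
force: [0.6, -0.0, 0.1]
opening: 0.004
grasp_force: 0.0
```

Request:
drive_tool(deltas="0 35 -35 12 0")

```text
time_s: 6.7
position: [0.7694, -0.7697, 0.3072]
tcp_rot: [[0.706, 0.602, 0.373], [0.708, -0.6, -0.373], [-0.001, 0.527, -0.85]]
force: [-0.3, 0.9, -0.2]
opening: 0.006
grasp_force: 0.0
```

```bash
python3 -c "
from h import *
s=bot.read_state();print(s['joint_positions'],s['position'],s['tcp_rot'])"
```

```text
[-51.88267124  60.65741879  12.49015281   3.72449272  75.23386284
  -6.88051915] [ 0.76937703 -0.76970531  0.30717351] [[ 0.70646894  0.60168229  0.37266614]
 [ 0.70774331 -0.59983654 -0.37322317]
 [-0.00102301  0.52742254 -0.8496025 ]]
```

Request:
drive_tool(deltas="0 35 -35 12 0")

```text
time_s: 6.8
position: [0.7762, -0.7765, 0.3073]
tcp_rot: [[0.706, 0.59, 0.391], [0.708, -0.588, -0.392], [-0.001, 0.554, -0.833]]
force: [-0.2, -0.2, -0.6]
opening: 0.006
grasp_force: 0.0
```

Request:
drive_tool(deltas="0 35 -35 12 0")

```text
time_s: 6.9
position: [0.783, -0.7832, 0.3074]
tcp_rot: [[0.706, 0.577, 0.41], [0.708, -0.575, -0.41], [-0.001, 0.58, -0.815]]
force: [-0.5, 0.2, -0.4]
opening: 0.004
grasp_force: 0.0
```

Request:
drive_tool(deltas="0 35 -35 12 0")

```text
time_s: 7.0
position: [0.7894, -0.7897, 0.3078]
tcp_rot: [[0.707, 0.564, 0.427], [0.708, -0.562, -0.428], [-0.001, 0.605, -0.797]]
force: [0.5, -0.2, 0.2]
opening: 0.002
grasp_force: 0.0
```

Request:
drive_tool(deltas="0 -35 35 0 0.15; 0 -70 70 0 0.3; 0 -105 105 0 0.45; 0 -140 140 0 0.6; 0 -175 175 0 0.7565; 0 -210 210 0 0.7565; 0 -245 245 0 0.7565; 0 -280 280 0 0.7565; 0 -310 315 0 0.7565")

```text
time_s: 7.9
position: [0.4911, -0.4887, 0.3073]
tcp_rot: [[0.029, 0.798, 0.602], [1.0, -0.02, -0.021], [-0.005, 0.603, -0.798]]
force: [0.5, 0.2, -1.2]
opening: 0.007
grasp_force: 0.0
```

Request:
drive_tool(deltas="0 0 45 0 0; 0 0 90 0 0; 0 0 135 0 0; 0 0 180 0 0; 0 -7 225 0 0; 0 -7 270 0 0; 0 -7 315 -30 0; 0 -7 355 -60 0; 0 -7 385 -90 0; 0 -7 393 -125 0; 0 -7 393 -150 0; 0 -7 393 -150 0")

```text
time_s: 9.1
position: [0.4895, -0.0967, 0.1651]
tcp_rot: [[0.023, 0.792, 0.61], [1.0, -0.019, -0.013], [0.001, 0.611, -0.792]]
force: [1.2, 0.2, -0.5]
opening: 0.006
grasp_force: 0.0
```

```bash
python3 - <<'E'
from h import *
import cv2
s=bot.read_state();print(s['joint_positions'],s['position'],s['tcp_rot'],s['force'])
a=imaging.capture("side")[130:330,230:450,::-1]; cv2.imwrite("pics/s1.png",cv2.resize(a,None,fx=3.5,fy=3,interpolation=cv2.INTER_CUBIC))
E
```

```text
[ -37.50122363   24.09118355  131.67580809  108.9668394    22.44040036
 -140.42651233] [ 0.48947368 -0.09669247  0.16506799] [[ 0.02343087  0.79167718  0.61049016]
 [ 0.99972485 -0.01923069 -0.01343171]
 [ 0.00110657  0.6106369  -0.79190994]] [ 1.15101882  0.18288875 -0.5113013 ]
```

View pics/s1.png

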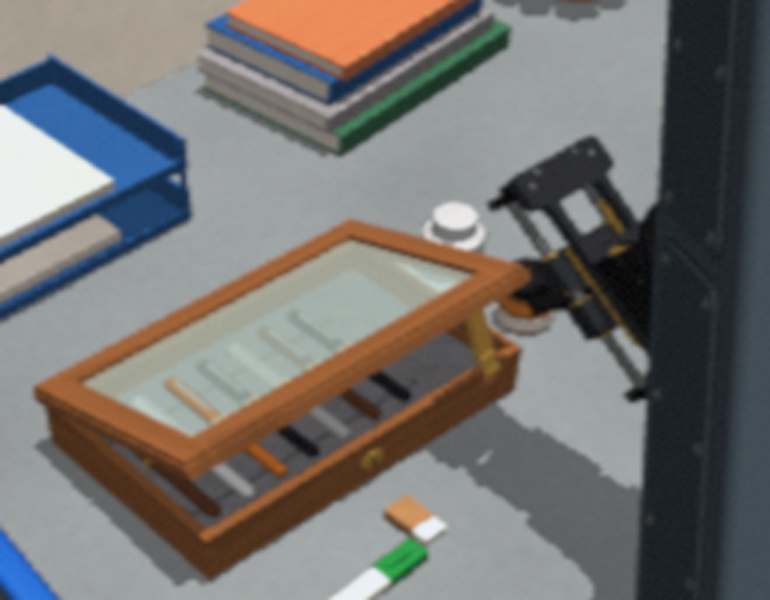

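The finger tip is at about (530,285) in the crop, just in front of the lid's right front corner, and the prop is at (480,340). Next I go to the approach line just below the lid edge.

Request:
drive_tool(deltas="0 3 0 -12 0; 0 7 0 -24 0; 0 7 0 -24 0")

```text
time_s: 9.45
position: [0.4963, -0.0968, 0.1403]
tcp_rot: [[0.024, 0.793, 0.609], [1.0, -0.022, -0.011], [0.005, 0.609, -0.793]]
force: [0.2, -0.4, 0.9]
opening: 0.006
grasp_force: 0.0
```

Request:
drive_tool(deltas="0 6 0 -8 0; 0 12 0 -16 0; 0 18 0 -24 0; 0 24 0 -32 0; 0 24 0 -32 0")

```text
time_s: 9.95
position: [0.5205, -0.0967, 0.109]
tcp_rot: [[0.024, 0.792, 0.61], [1.0, -0.022, -0.011], [0.004, 0.61, -0.793]]
force: [-0.2, 0.2, 0.4]
opening: 0.006
grasp_force: 0.0
```

```bash
python3 - <<'E'
from h import *
import cv2
s=bot.read_state();print(s['joint_positions'],s['position'],s['tcp_rot'],s['force'])
a=imaging.capture("side")[180:280,300:430,::-1]; cv2.imwrite("pics/s2.png",cv2.resize(a,None,fx=6,fy=6,interpolation=cv2.INTER_CUBIC))
E
```

```text
[ -34.24405013   34.45051421  129.83888139  129.6250678    25.68533908
 -159.58582466] [ 0.52050289 -0.09668081  0.1089801 ] [[ 0.0238402   0.79239035  0.60954834]
 [ 0.9997063  -0.02155081 -0.01108452]
 [ 0.004353    0.60963358 -0.7926714 ]] [-0.15767587  0.19365049  0.39178803]
```

View pics/s2.png

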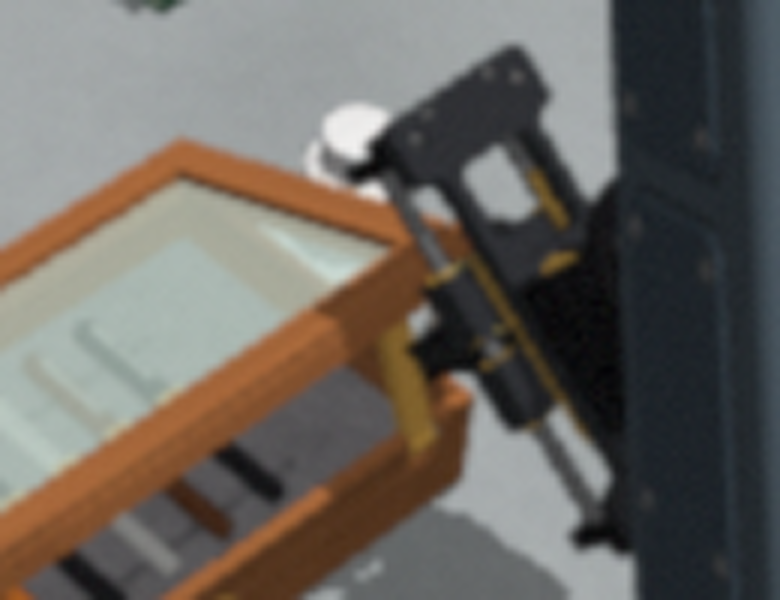

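The finger tip is at about (430,350), under the edge and just in front of the prop at (400,370). Joint 6 is near its limit, so I'll fit the arm's kinematics from the recorded states to plan the remaining path.

```bash
cat > kin.py <<'E'
import numpy as np
from scipy.spatial.transform import Rotation as Ro
from scipy.optimize import least_squares
rz=lambda a:Ro.from_euler('z',a,degrees=True).as_matrix()
ry=lambda a:Ro.from_euler('y',a,degrees=True).as_matrix()
D=[([-83.165,30.224,82.088,0,67.689,-10.227],[.18333,-.59682,.2225]),
([-85.5608,19.1097,12.4986,.9911,145.8299,-11.7891],[.153,-.4982,.7984]),
([-52.40162,50.92123,12.51926,.85825,110.26306,-7.127],[.63516,-.63586,.41436]),
([-51.88267,60.65742,12.49015,3.72449,75.23386,-6.88052],[.76938,-.76971,.30717]),
([-37.50122,24.09118,131.67581,108.96684,22.4404,-140.42651],[.48947,-.09669,.16507]),
([-34.24405,34.45051,129.83888,129.62507,25.68534,-159.58582],[.5205,-.09668,.10898])]
def rots(q):
    R1=rz(q[0]);R2=R1@ry(q[1]);R3=R1@ry(q[1]+q[2]);R4=R3@rz(q[3]);R5=R4@ry(q[4]);R6=R5@rz(q[5]);return R1,R2,R3,R5,R6
def B(q):
    R1,R2,R3,R5,R6=rots(q);ez=np.array([0,0,1.])
    return np.c_[ez,R1[:,0],R1[:,1],R2[:,2],R3[:,0],R3[:,2],R5[:,0],R5[:,2]]
A=np.vstack([B(q) for q,_ in D]);b=np.hstack([p for _,p in D])
v=np.linalg.lstsq(A,b,rcond=1e-4)[0];res=A@v-b
C=rz(90)
Rl=np.array([[.0238402,.79239035,.60954834],[.9997063,-.02155081,-.01108452],[.004353,.60963358,-.7926714]])
lo=np.array([-176.69,-43.24,12.49,-82,0,-163.58]);hi=np.array([176.69,126.21,139.97,262,151.66,163.58])
fk=lambda q:(B(q)@v,rots(q)[4]@C)
def ik(p,R,q0,lim=True):
    f=lambda q:np.r_[(fk(q)[0]-p)*10,Ro.from_matrix(fk(q)[1].T@R).as_rotvec()]
    w=(lo,hi) if lim else (-np.inf,np.inf)
    r=least_squares(f,np.clip(q0,lo+.05,hi-.05),bounds=w,x_scale=10.);return r.x,np.linalg.norm(r.fun)
E
python3 - <<'E'
from kin import *
np.set_printoptions(precision=4,suppress=True)
print(v,abs(res).max()); q=np.array(D[-1][0]);
for c in(90,-90): print(c,Ro.from_matrix((rots(q)[4]@rz(c)).T@Rl).magnitude())
P=[(.520,-.097,.109),(.53,-.097,.097),(.537,-.097,.088),(.52,-.097,.08),(.507,-.097,.045),(.48,-.097,.045),(.46,-.097,.08)]
for tw in(0,10,20,30):
    q=np.array(D[-1][0]);print("tw",tw)
    for p in P:
        q,e=ik(np.array(p),rz(tw)@Rl,q,False);print(p,q,round(e,4))
E
```

```text
[ 0.2747 -0.0002  0.1109  0.588   0.1142  0.3917 -0.      0.306 ] 0.0003716363838069947
90 1.429687079622508e-07
-90 3.1415925706389056
tw 0
(0.52, -0.097, 0.109) [ -34.3566   34.4608  129.8901  129.5748   25.7479 -159.6503] 0.0
(0.53, -0.097, 0.097) [ -33.3982   36.4975  128.8169  132.3315   26.1902 -161.6876] 0.0
(0.537, -0.097, 0.088) [ -32.7579   37.9737  128.0368  134.1935   26.5518 -163.0735] 0.0
(0.52, -0.097, 0.08) [ -34.3568   39.5777  130.6723  137.6904   29.8307 -168.814 ] 0.0
(0.507, -0.097, 0.045) [ -35.6865   46.3905  133.0762  144.956    37.1265 -179.0887] 0.0
(0.48, -0.097, 0.045) [ -38.7955   48.1861  137.2162  146.0533   41.9465 -184.5381] 0.0
(0.46, -0.097, 0.08) [ -41.4602   42.2639  139.8016  141.2449   39.1562 -181.7118] 0.0
tw 10
(0.52, -0.097, 0.109) [ -38.5952   34.4721  128.0822  108.998    28.4101 -151.8823] 0.0
(0.53, -0.097, 0.097) [ -37.5736   36.473   127.0463  111.8371   28.4675 -153.9997] 0.0
(0.537, -0.097, 0.088) [ -36.8888   37.9254  126.292   113.8153   28.5629 -155.5023] 0.0
(0.52, -0.097, 0.08) [ -38.5953   39.3633  128.8287  118.1332   30.6729 
[... 822 characters left out ...]
0.097, 0.08) [ -49.0558   40.2225  134.0528  104.6741   35.7588 -170.4839] 0.0
tw 30
(0.52, -0.097, 0.109) [ -43.6777   34.9926  121.6502   75.8005   36.8845 -140.508 ] 0.0
(0.53, -0.097, 0.097) [ -42.6776   36.8633  120.6722   77.7724   36.3014 -141.8165] 0.0
(0.537, -0.097, 0.088) [ -42.002    38.2266  119.9596   79.2025   35.922  -142.8121] 0.0
(0.52, -0.097, 0.08) [ -43.6777   39.2218  122.2975   82.2971   35.956  -148.5764] 0.0
(0.507, -0.097, 0.045) [ -45.043    44.5288  124.3665   91.1939   35.8852 -161.1784] 0.0
(0.48, -0.097, 0.045) [ -48.1377   45.0158  127.8573   93.5388   36.5403 -167.8716] 0.0
(0.46, -0.097, 0.08) [ -50.6828   39.487   129.9822   86.4607   36.9314 -162.1806] 0.0
```

```bash
python3 - <<'E'
from kin import *
np.set_printoptions(precision=1,suppress=True)
P=[(.520,-.097,.109),(.515,-.097,.109),(.533,-.097,.083),(.51,-.097,.07),(.498,-.097,.044),(.496,-.097,.034),(.476,-.097,.034),(.455,-.097,.06),(.43,-.097,.12)]
for tw in(32,38,44):
    q=np.array(D[-1][0]);print("tw",tw)
    for t in range(4,tw,4): q,e=ik(np.array(P[0]),rz(t)@Rl,q,False)
    for p in P:
        q,e=ik(np.array(p),rz(tw)@Rl,q,False);print(p,q,round(e,4))
E
```

```text
tw 32
(0.52, -0.097, 0.109) [ -43.9   35.1  120.9   73.2   37.9 -139.8] 0.0
(0.515, -0.097, 0.109) [ -44.5   35.   121.5   73.5   38.  -140.8] 0.0
(0.533, -0.097, 0.083) [ -42.7   39.   119.8   77.7   36.8 -144. ] 0.0
(0.51, -0.097, 0.07) [ -45.    40.7  122.9   82.2   36.7 -152.3] 0.0
(0.498, -0.097, 0.044) [ -46.3   44.7  124.7   88.7   36.5 -162.1] 0.0
(0.496, -0.097, 0.034) [ -46.5   46.3  125.    91.    36.5 -165.2] 0.0
(0.476, -0.097, 0.034) [ -48.8   46.7  127.6   92.7   36.9 -170.2] 0.0
(0.455, -0.097, 0.06) [ -51.5   42.9  130.1   88.3   37.2 -168.1] 0.0
(0.43, -0.097, 0.12) [ -55.1   32.5  131.7   73.9   39.3 -154.1] 0.0
tw 38
(0.52, -0.097, 0.109) [ -44.5   35.5  118.4   66.    41.3 -138.3] 0.0
(0.515, -0.097, 0.109) [ -45.    35.4  119.    66.2   41.3 -139.1] 0.0
(0.533, -0.097, 0.083) [ -43.3   39.2  117.3   69.8   39.8 -141.7] 0.0
(0.51, -0.097, 0.07) [ -45.5   40.8  120.4   73.4   39.1 -149.1] 0.0
(0.498, -0.097, 0.044) [ -46.8   44.5  122.1   78.9   38.1 -157.7] 0.0
(0.496, -0.097, 0.034) [ -47.    46.   122.4   81.    37.9 -160.6] 0.0
(0.476, -0.097, 0.034) [ -49.2   46.3  124.9   82.4   37.9 -165.1] 0.0
(0.455, -0.097, 0.06) [ -51.8   42.5  127.3   78.3   38.5 -163.1] 0.0
(0.43, -0.097, 0.12) [ -55.1   32.6  128.9   65.9   41.9 -151.2] 0.0
tw 44
(0.52, -0.097, 0.109) [ -44.8   36.   115.8   59.8   44.8 -137.4] 0.0
(0.515, -0.097, 0.109) [ -45.2   35.8  116.4   60.    44.7 -138.2] 0.0
(0.533, -0.097, 0.083) [ -43.6   39.6  114.7   62.9   43.1 -140.2] 0.0
(0.51, -0.097, 0.07) [ -45.7   40.9  117.7   65.7   42.  -146.6] 0.0
(0.498, -0.097, 0.044) [ -46.9   44.4  119.4   70.2   40.4 -154.2] 0.0
(0.496, -0.097, 0.034) [ -47.1   45.8  119.7   71.9   39.9 -156.7] 0.0
(0.476, -0.097, 0.034) [ -49.3   46.   122.2   73.    39.6 -160.8] 0.0
(0.455, -0.097, 0.06) [ -51.7   42.2  124.6   69.4   40.5 -159.1] 0.0
(0.43, -0.097, 0.12) [ -54.8   32.8  126.2   59.1   44.8 -149.2] 0.0
```

I'll twist the hand about 36° with the tip slightly backed off, so joint 6 keeps enough range for the lowering. Then I go to the start of the push.

Request:
drive_tool(deltas="0 -6 0 0 0; 0 -8 0 -1 0.13; 0 -8 0 -1 0.26; 0 -8 0 -1 0.39; 0 -7 0 0 0.52; 0 -6 0 1 0.63; 0 -6 0 1 0.63; 0 -6 0 1 0.63")

```text
time_s: 10.8
position: [0.5127, -0.0961, 0.1094]
tcp_rot: [[-0.566, 0.656, 0.499], [0.824, 0.447, 0.347], [0.005, 0.608, -0.794]]
force: [0.8, 0.8, 0.6]
opening: 0.003
grasp_force: 0.0
```

```bash
python3 - <<'E'
from h import *
import cv2
s=bot.read_state();print(s['joint_positions'],s['position'],s['tcp_rot'],s['force'])
a=imaging.capture("side")[180:280,300:430,::-1]; cv2.imwrite("pics/s3.png",cv2.resize(a,None,fx=6,fy=6,interpolation=cv2.INTER_CUBIC))
E
```

```text
[ -44.88092315   35.06293252  120.20189986   68.61834281   39.95737902
 -139.64373754] [ 0.51267006 -0.0960905   0.10939919] [[-0.5663211   0.65629124  0.49856015]
 [ 0.82416904  0.4472192   0.34747717]
 [ 0.00508055  0.60768149 -0.79416459]] [0.79948696 0.75512161 0.57268087]
```

View pics/s3.png

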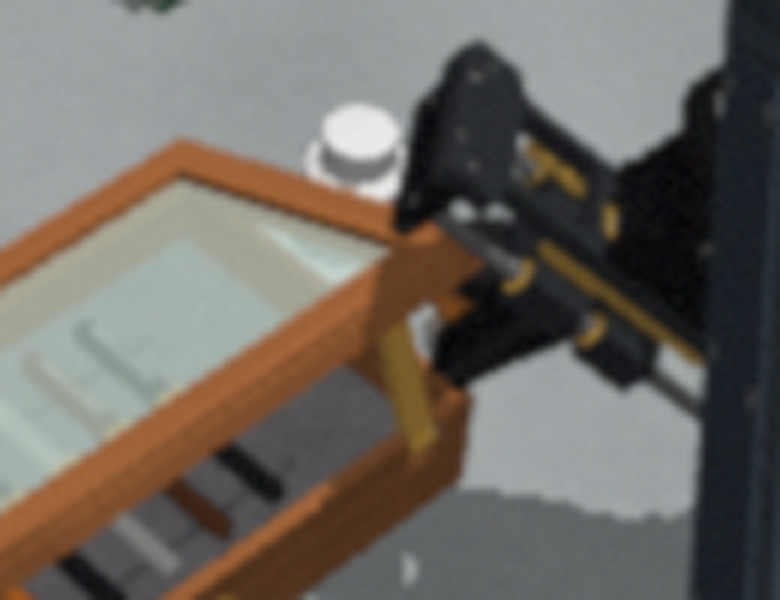

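The tip is at about (450,370), just in front of the prop and under the lid. Next I push along the finger line.

Request:
drive_tool(deltas="0 3 0 -5 0; 0 6 0 -10 0; 0 9 0 -14 0; 0 9 0 -14 0")

```text
time_s: 11.25
position: [0.522, -0.0955, 0.094]
tcp_rot: [[-0.57, 0.655, 0.496], [0.822, 0.45, 0.35], [0.006, 0.607, -0.795]]
force: [0.1, 1.0, -0.6]
opening: 0.008
grasp_force: 0.0
```

Request:
drive_tool(deltas="0 1 0 -2 0; 0 2 0 -3.5 0; 0 2 0 -3.5 0")

```text
time_s: 11.55
position: [0.524, -0.096, 0.0912]
tcp_rot: [[-0.569, 0.655, 0.497], [0.822, 0.45, 0.349], [0.005, 0.607, -0.795]]
force: [0.4, 1.4, 0.6]
opening: 0.01
grasp_force: 0.0
```

Request:
drive_tool(deltas="0 1 0 -2 0; 0 2 0 -3.5 0; 0 2 0 -3.5 0")

```text
time_s: 11.85
position: [0.526, -0.096, 0.0877]
tcp_rot: [[-0.569, 0.655, 0.497], [0.822, 0.45, 0.349], [0.005, 0.607, -0.795]]
force: [-0.5, 1.0, -0.1]
opening: -0.001
grasp_force: 0.1
```

Request:
drive_tool(deltas="0 1 0 -1.5 0; 0 2 0 -3 0; 0 2 0 -3 0")

```text
time_s: 12.15
position: [0.528, -0.0961, 0.0846]
tcp_rot: [[-0.569, 0.655, 0.497], [0.822, 0.45, 0.349], [0.005, 0.607, -0.795]]
force: [-1.1, -0.2, 0.5]
opening: 0.003
grasp_force: 0.0
```

Request:
drive_tool(deltas="0 1 0 -1.5 0; 0 2 0 -3 0; 0 2 0 -3 0")

```text
time_s: 12.45
position: [0.53, -0.0961, 0.0816]
tcp_rot: [[-0.569, 0.655, 0.497], [0.822, 0.45, 0.349], [0.005, 0.607, -0.795]]
force: [-0.3, -0.2, -0.4]
opening: 0.007
grasp_force: 0.0
```

```bash
python3 - <<'E'
from h import *
import cv2
s=bot.read_state();print(s['position'],s['force'])
a=imaging.capture("side")[180:280,300:430,::-1]; cv2.imwrite("pics/s4.png",cv2.resize(a,None,fx=6,fy=6,interpolation=cv2.INTER_CUBIC))
E
```

```text
[ 0.53002628 -0.09605539  0.0816205 ] [-0.25262132 -0.16647689 -0.39433148]
```

View pics/s4.png

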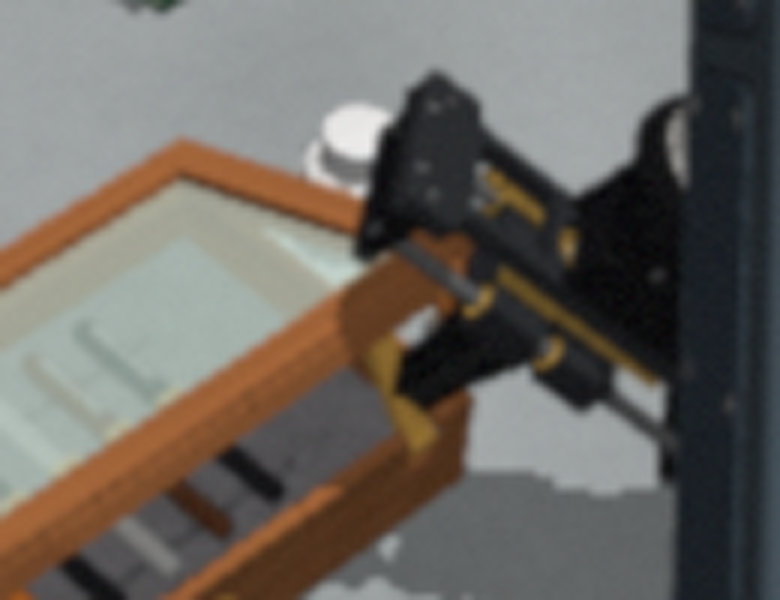

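The lid is still up, and the finger tip at (400,385) is touching the prop, whose top has shifted slightly back. I'll keep pushing in small steps.

Request:
drive_tool(deltas="0 1 0 -1 0; 0 2 0 -2.5 0; 0 2 0 -2.5 0")

```text
time_s: 12.8
position: [0.5305, -0.0957, 0.0785]
tcp_rot: [[-0.57, 0.657, 0.494], [0.822, 0.45, 0.349], [0.007, 0.605, -0.796]]
force: [-6.0, -1.0, 0.5]
opening: 0.007
grasp_force: 2.6
```

Request:
drive_tool(deltas="0 1 0 -1 0; 0 2 0 -2.5 0; 0 2 0 -2.5 0")

```text
time_s: 13.1
position: [0.5308, -0.095, 0.0756]
tcp_rot: [[-0.57, 0.658, 0.492], [0.821, 0.451, 0.35], [0.008, 0.603, -0.797]]
force: [-11.4, -3.4, 2.5]
opening: 0.002
grasp_force: 5.2
```

```bash
python3 - <<'E'
from h import *
import cv2
s=bot.read_state();print(s['position'],s['force'],s['moment'])
a=imaging.capture("side"); cv2.imwrite("pics/s5f.png",a[:,:,::-1])
b=cv2.imread("pics/s4.png")
f=cv2.imread("pics/side0.png")
# lid left corner region difference: change if lid moved
d=cv2.absdiff(a[:,:,::-1].copy(),f)[240:300,240:300];print(d.mean(),(d.max(2)>40).sum())
E
```

```text
[ 0.53076949 -0.09501175  0.07562097] [-11.37675684  -3.40105302   2.46399006] [-0.37007877  1.0793824   0.29427798]
7.292777777777777 234
```

```bash
python3 - <<'E'
import cv2,numpy as np
a=cv2.imread("pics/s5f.png")[180:330,235:405];b=cv2.imread("pics/side0.png")[180:330,235:405]
i=np.hstack([cv2.resize(a,None,fx=4.6,fy=3.9,interpolation=cv2.INTER_CUBIC)]);cv2.imwrite("pics/s5.png",i)
E
```

```text
(no output)
```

View pics/s5.png

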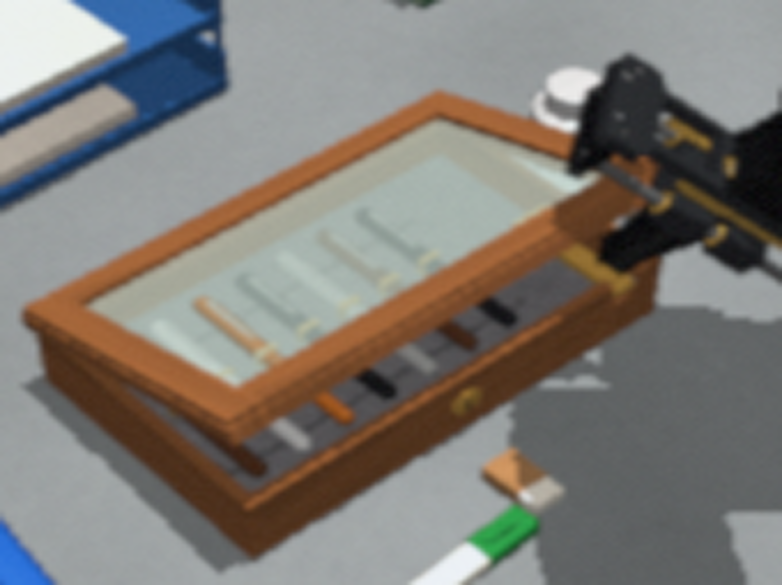

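The lid has dropped only a little and is resting on the finger, and the prop is folding at about (600,265). I'll measure the lid angle while it rests.

Request:
drive_tool(deltas="0 0 0 0 0; 0 0 0 0 0; 0 0 0 0 0; 0 0 0 0 0; 0 0 0 0 0; 0 -1 0 0 0; 0 -2 0 0 0; 0 -3 0 0 0")

```text
time_s: 13.95
position: [0.53, -0.0954, 0.0764]
tcp_rot: [[-0.57, 0.656, 0.495], [0.822, 0.45, 0.35], [0.007, 0.606, -0.795]]
force: [-1.9, 0.8, -1.8]
opening: 0.007
grasp_force: 1.2
```

```bash
cat > ang.py <<'E'
from h import *
from scipy.optimize import minimize_scalar
# lid angle from the front-left lower corner: nearest point of its arc to the pixel ray
def ang(u,v):
    yw=-.03;R=np.array([[np.cos(yw),-np.sin(yw)],[np.sin(yw),np.cos(yw)]])
    o,d=ray("side",u,v);d=d/np.linalg.norm(d)
    def f(a):
        xy=np.array([.615,.020])+R@np.array([.0945-.198*np.cos(a),.154]);p=np.r_[xy,.06+.198*np.sin(a)]-o
        return np.linalg.norm(p-d*(p@d))
    r=minimize_scalar(f,bounds=(-.1,.6),method="bounded");return r.x,r.fun
E
python3 - <<'E'
from ang import *
import cv2
s=bot.read_state();print(s['time_s'],s['position'],s['force'])
def corner(n):
    h=cv2.cvtColor(n,cv2.COLOR_BGR2HSV);m=cv2.inRange(h,(5,120,60),(18,255,255))
    return m
print("start",ang(235+218/4.5,195+425/4.5),"s5",ang(235+237/4.6,180+440/3.9))
a=imaging.capture("side")[:,:,::-1].copy();cv2.imwrite("pics/s6f.png",a)
c=a[255:325,262:322];cv2.imwrite("pics/s6.png",cv2.resize(np.hstack([cv2.imread("pics/side0.png")[255:325,262:322],c]),None,fx=6,fy=6,interpolation=cv2.INTER_CUBIC))
E
```

```text
13.95 [ 0.52998773 -0.09538568  0.07643328] [-1.93228944  0.84044431 -1.84820485]
start (np.float64(0.40946102353535097), np.float64(0.0005020519940369843)) s5 (np.float64(0.3529421025539214), np.float64(0.004310954382717413))
```

View pics/s6.png

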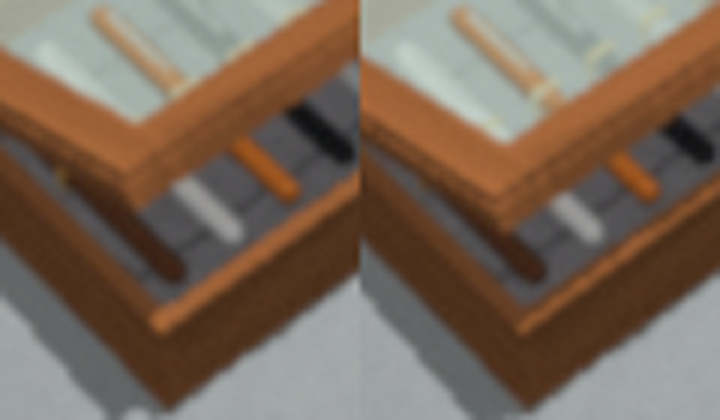

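The lid front corner moved from crop (133,207) to (142,228), so the lid angle is about 0.34. It rests steadily on the finger at about 2 N. I lower it now, moving outward first so the tip clears the front wall.

Request:
drive_tool(deltas="0 -1 0 0 0; 0 -2 0 0 0; 0 -3 0 0 0; 0 -4 0 0 0; 0 -5 0 0 0; 0 -6 0 0 0; 0 -7 0 0 0; 0 -8 0 0 0; 0 -9 0 0 0; 0 -10 0 0 0; 0 -11 0 0 0; 0 -12 0 0 0")

```text
time_s: 15.2
position: [0.5188, -0.096, 0.0768]
tcp_rot: [[-0.569, 0.655, 0.497], [0.822, 0.45, 0.349], [0.005, 0.607, -0.795]]
force: [-1.4, -0.0, -3.2]
opening: 0.005
grasp_force: 0.9
```

Request:
drive_tool(deltas="0 -0.5 0 -1 0; 0 -1 0 -2 0; 0 -1.5 0 -3 0; 0 -2 0 -4 0; 0 -2.5 0 -5 0; 0 -3 0 -6 0; 0 -3.5 0 -7 0; 0 -4 0 -8 0; 0 -4.5 0 -9 0; 0 -5 0 -10 0; 0 -5 0 -10 0")

```text
time_s: 16.3
position: [0.5138, -0.096, 0.0667]
tcp_rot: [[-0.569, 0.655, 0.496], [0.822, 0.45, 0.349], [0.005, 0.607, -0.795]]
force: [-1.7, -0.3, -2.0]
opening: 0.002
grasp_force: 1.6
```

```bash
python3 - <<'E'
from ang import *
import cv2
s=bot.read_state();p=s['position'];print(s['time_s'],p,s['force'],s['joint_positions'][[3,4,5]])
K=np.array([(p[0]-.6124)*1e3+15.2,p[2]*1e3+9.15]);print("K",K)
g=np.linspace(0,.45,4501);x=94.5-198*np.cos(g);z=60+198*np.sin(g);c=(x-K[0])*.851+(z-K[1])*.526
print("geom angle",g[np.argmax(c>=0)])
cv2.imwrite("pics/s7f.png",imaging.capture("side")[:,:,::-1])
a=cv2.imread("pics/s7f.png");o=cv2.imread("pics/side0.png")
# vertical lid-edge profile at column 300: rows where wood hue ends
for n,i in(("0",o),("6",cv2.imread("pics/s6f.png")),("7",a)):
    print(n,[int(t) for t in i[255:305:1,290,2]])
E
```

```text
16.3 [ 0.51375976 -0.09597909  0.066664  ] [-1.66922265 -0.26471497 -1.96833925] [  76.33673761   37.93949033 -149.67345465]
K [-83.44023754  75.81400233]
geom angle 0.2099
0 [141, 143, 151, 157, 158, 161, 163, 162, 164, 163, 168, 174, 181, 181, 174, 166, 161, 160, 162, 160, 155, 150, 148, 139, 129, 133, 135, 127, 121, 120, 122, 112, 93, 80, 79, 80, 81, 83, 85, 83, 76, 64, 59, 60, 61, 61, 57, 68, 79, 87]
6 [144, 147, 154, 159, 160, 164, 167, 167, 168, 168, 170, 175, 185, 183, 178, 169, 167, 169, 169, 168, 167, 166, 164, 165, 163, 158, 159, 157, 136, 116, 121, 125, 117, 113, 115, 107, 93, 86, 86, 84, 77, 64, 60, 60, 62, 60, 59, 68, 79, 84]
7 [151, 153, 159, 165, 167, 171, 175, 174, 173, 172, 175, 181, 187, 187, 181, 176, 173, 175, 176, 175, 173, 174, 173, 173, 174, 180, 190, 197, 200, 198, 194, 183, 177, 175, 177, 175, 170, 165, 165, 168, 169, 156, 130, 128, 128, 114, 104, 100, 92, 87]
```

Request:
drive_tool(deltas="0 -1 0 -1 0; 0 -2 0 -2 0; 0 -3 0 -3 0; 0 -3.5 0 -4 0; 0 -4 0 -5 0; 0 -4.5 0 -6 0; 0 -5 0 -7 0; 0 -5.5 0 -8 0; 0 -6 0 -9 0; 0 -6.5 0 -10 0; 0 -7 0 -11 0; 0 -7.5 0 -12 0")

```text
time_s: 17.55
position: [0.5067, -0.0962, 0.0549]
tcp_rot: [[-0.569, 0.655, 0.497], [0.822, 0.45, 0.349], [0.005, 0.608, -0.794]]
force: [-1.0, -0.3, -1.8]
opening: 0.005
grasp_force: 1.0
```

Request:
drive_tool(deltas="0 -0.5 0 -0.7 0; 0 -1 0 -1.4 0; 0 -1.5 0 -2.1 0; 0 -2 0 -2.8 0; 0 -2.5 0 -3.5 0; 0 -3 0 -4.2 0; 0 -3.5 0 -5 0; 0 -4 0 -5.7 0; 0 -4.5 0 -6.4 0; 0 -4.5 0 -6.4 0")

```text
time_s: 18.55
position: [0.5017, -0.0959, 0.0483]
tcp_rot: [[-0.569, 0.655, 0.496], [0.822, 0.45, 0.349], [0.006, 0.607, -0.795]]
force: [-1.5, 0.1, -1.9]
opening: 0.004
grasp_force: 1.1
```

```bash
cat > st.py <<'E'
from ang import *
s=bot.read_state();p=s['position'];print(s['time_s'],p,s['force'],s['joint_positions'][[3,4,5]])
K=np.array([(p[0]-.6124)*1e3+15.2,p[2]*1e3+9.15]);print("K",K)
g=np.linspace(0,.45,4501);x=94.5-198*np.cos(g);z=60+198*np.sin(g);c=(x-K[0])*.851+(z-K[1])*.526
print("geom angle",g[np.argmax(c>=0)])
E
python3 st.py
```

```text
18.55 [ 0.50174477 -0.09590463  0.04829942] [-1.45353425  0.14873448 -1.9214596 ] [  80.78402484   37.41228595 -156.79909934]
K [-95.45523067  57.44941857]
geom angle 0.050800000000000005
```

Request:
drive_tool(deltas="0 0 0 -0.6 0; 0 -0.2 0 -1.2 0; 0 -0.4 0 -1.8 0; 0 -0.6 0 -2.4 0; 0 -0.8 0 -3 0; 0 -0.9 0 -3.6 0; 0 -1 0 -4.2 0; 0 -1 0 -4.2 0")

```text
time_s: 19.35
position: [0.501, -0.096, 0.0442]
tcp_rot: [[-0.569, 0.655, 0.497], [0.822, 0.45, 0.349], [0.005, 0.607, -0.795]]
force: [-0.2, 0.4, 0.0]
opening: 0.007
grasp_force: 0.0
```

Request:
drive_tool(deltas="0 0 0 -0.5 0; 0 -0.2 0 -1 0; 0 -0.3 0 -1.5 0; 0 -0.4 0 -2 0; 0 -0.5 0 -2.5 0; 0 -0.5 0 -3 0; 0 -0.5 0 -3 0")

```text
time_s: 20.05
position: [0.5004, -0.096, 0.0412]
tcp_rot: [[-0.569, 0.655, 0.497], [0.822, 0.45, 0.349], [0.005, 0.607, -0.795]]
force: [0.3, -0.3, -0.3]
opening: 0.004
grasp_force: 0.0
```

```bash
python3 st.py
```

```text
20.05 [ 0.50041239 -0.09598577  0.04117282] [ 0.26870693 -0.29803767 -0.28864092] [  82.32587741   37.26536838 -158.91978611]
K [-96.78761345  50.32281891]
geom angle 0.006
```

The load went to zero, so the lid is on the rim. I withdraw straight outward, and then up.

Request:
drive_tool(deltas="0 -4 0 0 0; 0 -8 0 0 0.03; 0 -13 0 0 0.06; 0 -18 0 0 0.1; 0 -24 0 0 0.14; 0 -32 0 4 0.16; 0 -40 0 10 0.16; 0 -48 0 20 0.16; 0 -56 0 35 0.16; 0 -60 0 55 0.16; 0 -64 0 80 0.16; 0 -64 0 110 0.16")

```text
time_s: 21.25
position: [0.4349, -0.095, 0.1521]
tcp_rot: [[-0.692, 0.577, 0.433], [0.722, 0.546, 0.425], [0.008, 0.607, -0.795]]
force: [0.1, -0.3, 0.4]
opening: 0.003
grasp_force: 0.0
```

```bash
python3 st.py; python3 - <<'E'
from h import *
import cv2
a=imaging.capture("side")[:,:,::-1].copy();cv2.imwrite("pics/s8.png",a)
def px(p):
    m=M["side"];c=np.linalg.inv(m["T"])@np.r_[p,1];return m["fx"]*c[0]/c[2]+m["cx"],m["fy"]*c[1]/c[2]+m["cy"]
y=-.03;W=lambda x,yy,z:np.array([.615+np.cos(y)*x-np.sin(y)*yy,.020+np.sin(y)*x+np.cos(y)*yy,z])
print("pred shut FL low/top/wall-bottom",px(W(-.1035,.154,.06)),px(W(-.1035,.154,.071)),px(W(-.0925,.15,0)))
for c in(290,305,325): print(c,a[255:320,c].tolist()[::2])
o=cv2.imread("pics/side0.png");d=cv2.absdiff(a,o).max(2)>50
for n,b in(("stapler",(215,258,297,357)),("marker/eraser",(308,295,360,350)),("canister",(350,198,368,212)),("dispenser",(125,170,350,440))):
    print(n,d[b[1]:b[3],b[0]:b[1] if 0 else b[2]].sum() if n!="stapler" and n!="dispenser" else d[b[2]:b[3],b[0]:b[1]].sum())
E
```

```text
21.25 [ 0.43487541 -0.0950122   0.1521338 ] [ 0.06035325 -0.31417784  0.41927693] [  53.0033307    48.79588327 -140.64536454]
K [-162.32459223  161.28380386]
geom angle 0.0302
pred shut FL low/top/wall-bottom (np.float64(289.5275849870894), np.float64(314.2790618764101)) (np.float64(289.31652585409995), np.float64(311.59395733478385)) (np.float64(289.0163893982326), np.float64(324.31853486157604))
290 [[163, 167, 155], [174, 176, 165], [180, 184, 171], [188, 192, 180], [185, 189, 179], [161, 175, 179], [122, 157, 192], [121, 155, 184], [159, 177, 177], [180, 189, 181], [187, 190, 178], [187, 191, 179], [187, 191, 179], [202, 206, 195], [212, 217, 204], [206, 210, 198], [187, 192, 179], [185, 189, 178], [186, 189, 178], [189, 191, 181], [180, 184, 175], [116, 143, 182], [63, 110, 178], [61, 106, 173], [63, 111, 179], [64, 112, 180], [65, 114, 184], [42, 77, 124], [47, 85, 137], [29, 49, 80], [30, 50, 79], [27, 47, 76], [28, 49, 79]]
305 [[197, 202, 190], [188, 191, 179], [186, 189, 177], [187, 192, 179], [184, 189, 177], [172, 174, 163], [162, 167, 153], [163, 167, 155], [180, 184, 17
[... 274 characters left out ...]
0], [25, 46, 75], [27, 46, 75], [50, 63, 85], [95, 95, 96], [101, 101, 97], [143, 142, 138], [168, 167, 162]]
325 [[172, 180, 172], [163, 173, 171], [164, 172, 168], [180, 185, 175], [184, 188, 177], [183, 188, 176], [186, 189, 177], [195, 199, 187], [201, 206, 195], [180, 189, 185], [87, 120, 172], [61, 107, 174], [64, 113, 181], [64, 112, 180], [58, 103, 166], [44, 77, 126], [34, 59, 96], [32, 51, 79], [26, 47, 75], [28, 47, 76], [27, 47, 76], [71, 76, 88], [100, 100, 97], [108, 107, 104], [153, 153, 147], [167, 165, 161], [167, 166, 161], [169, 169, 164], [170, 169, 164], [171, 170, 165], [171, 169, 165], [169, 168, 163], [169, 168, 163]]
stapler 0
marker/eraser 69
canister 15
dispenser 0
```

```bash
python3 -c "
from rig import bot
print(bot.hand_in())"
```

```text
the job is handed in; nothing more can be done
None
```

The case is shut and the job is handed in at 21.3 s. I pushed the prop away, caught the lid on the finger at about 0.34 rad and lowered it onto the rim. The final image shows it shut, and the hand is withdrawn; the stapler and tape dispenser look unmoved. Small image differences around the marker/eraser and canister I took for shadows but did not check.

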